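# Fit the keyed drive cog to the grinder's gearbox

## Task

Fit the drive cog with the blue collar onto the upright hub of the green gearbox: turn it so that the wide key slot of its bore lines up with the hub's yellow master key, lower it (do not drop it) until it lies flat and fully home on the gearbox flange, and let go. Leave the red-collared cog and the black rubber wheel where they lie.

Things in the scene. Friction and masses are not known exactly. Their poses are not given: they have to be found in the camera images.
- cog: Cog to fit, 350 g, flat on the bench. Steel disc, 114 mm over the teeth, 12 mm thick; on it a blue C-shaped collar, outer dia 52 mm, from 12 to 46 mm above the underside: grip this across its outside, whole on the +y and -y sides. Bore dia 42 mm; from it a slot 30 mm wide runs towards +x, through the collar (gap of the C) and the disc to 48 mm from the axis. Origin: centre of underside; z up.
- hub_seat (a point): On the fixed hub's axis at the flange face (58 mm up) where the cog's underside rests when home: then its origin and x match this point and its x (play 9 mm, 13 deg). z up, x along the yellow master key. Green gearbox 120 mm square, flange dia 92. Steel hub 40 mm tall, dia 24, tip 10. Key on the +x side only, out to 38 mm from the axis, 22 mm tall, 12 mm wide (6 mm above 16).
- plain_cog: Bystander: a like toothed steel disc (114 mm across, 12 mm thick) with a red, closed collar (52 mm outer diameter, top at 46 mm) and a plain round bore without slot. Origin: centre of the underside. Leave it where it lies.
- wheel: Bystander: a contact wheel with black rubber tyre, 110 mm in diameter and 30 mm high, aluminium hub and collar (52 mm outer diameter, top at 46 mm). Origin: centre of the underside. Leave it where it lies.
Not all that is in view belongs to the job. Leave any orange, pink or purple look-alike of the cog alone.

How it is judged:
By the outcome, as a careful person would: the job done as asked, in the order asked, and still so for the second after the job is handed in, with the robot touching nothing.
It also fails if it takes over 38 s, if anything falls off the work surface, if the arm or the gripper's body presses on something with over 40 N, if the wrist force passes 120 N, or if a joint passes its speed limit or range.

## Robot

A 6-joint arm with a two-finger parallel gripper is mounted at the origin on the work surface. World frame = base frame: x ahead of the robot, y to its left, z up, the work surface at z = 0. Lengths are in m, angles in rad, forces in N, time in s.
With the tool pointing down it reaches from about 0.275 to 0.75 m from the base axis. Payload 10.2 kg.
Tool frame: the origin (TCP) lies midway between the tips of the shut fingers; the grasp point (between the pads) lies 19 mm behind it (env.hold_point_z is the distance from the TCP to the grasp point, in m); x points along the fingers, z is the direction in which the jaws open and shut, and the axes are right-handed (so a half turn about x gives the same grasp; the last joint's range is limited). The gripper opens to 85 mm and grips with 20 to 120 N. Pads are 22 mm wide; open, the fingers measure 114 mm over their backs; the gripper's body (76 mm by 85 mm) begins 54 mm behind the grasp point. The pads swing forward as they close: fully open they stand 13 mm farther back than shut.
Start: joints at [-1.568, 0.313, 1.498, -0, 1.331, -0.223], TCP at [0.118, -0.512, 0.231] pointing down, gripper open.
Joint ranges: [-2.94, 2.94], [-0.97, 2.17], [0.19, 2.56], [-1.23, 4.37], [0.02, 3.11], [-2.88, 2.88]. Speed limits (rad/s): [2.39, 2.39, 3.01, 3.14, 3.14, 3.14].

## Interface

Orientations are given as a unit quaternion [x, y, z, w].
In Python, from bench import env, kinematics, monitor, eyes, job gives the robot as it stands. The module is installed in compiled form; this text tells all that it offers. Calls block until the motion is done:
- env.reach(position, orientation): joint-space move of the TCP to a pose.
- env.movel(position, velocity=0.15, frame=None, guard=None): straight line of the TCP; frame=None keeps the orientation; velocity is the mean speed in m/s. With guard (N) it stops when the force on the tool has changed by that much, and returns True; else False.
- env.set_joints(angles): joint-space move.
- env.release() and env.close_gripper(effort=None): open the fingers fully, or close them until they stop; effort is the grip in N (None keeps the last).
- env.hold(seconds).
- kinematics.ik(position, orientation): joint angles nearest the present ones, or None.
- monitor.sense(): the state.
- eyes.grab_frame(name): name is "scene" or "top" or "wrist"; returns a dict with "frame" (420x560x3 uint8, red, green, blue), "mtx" (3x3 intrinsics, pixels), "view" (4x4, takes a point from world to camera coordinates). Camera axes: x right, y down, z forward; pixel columns grow to the right and rows downward; lengths in m; the calibration is good to about 2 mm. A picture is of the moment at which its call begins. There is no depth.
A pose or a line that the arm cannot do raises env.MotionError and nothing moves.
- job.hand_in(): hands the job in, once; it reports no verdict.
The state is a dict: "clock": time; "joints": joint angles; "qvel": joint speeds; "joint_efforts": joint torques, N m; "position": TCP position; "ee_rot": TCP orientation; "contact_force": force on the tool from outside, world axes, zero at the start; "ft_torque": the same for the moment, N m; "finger_gap": opening from 0.0 (shut) to 1.0 (fully open).
Only numpy, scipy, OpenCV 4.12 (cv2) and the standard library are available. Lean on these libraries where they do the work, as an engineer would, in place of code of your own. Each camera call takes 0.05 s, during which the arm holds its last target.

## Working session

There is one attempt and no reset: what is moved stays moved. The work goes in short steps, each a Python script; the robot and the scene stay as the last script left them, time stands still between calls to the robot, and variables do not carry over. Pictures are saved under pics/ and viewed, and the job is handed in when it is done.

```bash
mkdir -p pics
python3 - <<'E'
from bench import env, kinematics, monitor, eyes, job
import cv2,numpy as np
for n in ["scene","top","wrist"]:
    f=eyes.grab_frame(n); cv2.imwrite(f"pics/a_{n}.png",f["frame"][:,:,::-1]); np.savez(f"pics/a_{n}.npz",**f)
    print(n,f["mtx"].round(1).tolist(),f["view"].round(3).tolist())
s=monitor.sense(); print(s)
E
```

```text
scene [[410.7, 0.0, 274.9], [0.0, 410.7, 215.8], [0.0, 0.0, 1.0]] [[0.51, 0.86, -0.015, -0.297], [0.616, -0.377, -0.692, -0.284], [-0.601, 0.343, -0.722, 1.267], [0.0, 0.0, 0.0, 1.0]]
top [[473.4, 0.0, 279.2], [0.0, 473.4, 210.9], [0.0, 0.0, 1.0]] [[0.029, -0.999, 0.016, 0.001], [-0.994, -0.03, -0.101, 0.544], [0.102, -0.013, -0.995, 1.016], [0.0, 0.0, 0.0, 1.0]]
wrist [[297.0, 0.0, 282.6], [0.0, 297.0, 211.6], [0.0, 0.0, 1.0]] [[0.224, -0.975, -0.001, -0.524], [-0.932, -0.214, 0.291, -0.037], [-0.284, -0.064, -0.957, 0.379], [0.0, 0.0, 0.0, 1.0]]
{'clock': 0.15, 'joints': array([-1.56836789e+00,  3.13320778e-01,  1.49823548e+00,  1.07073166e-05,
        1.33103215e+00, -2.23397588e-01]), 'qvel': array([-1.50120490e-03, -2.05197983e-03, -3.00875256e-03,  1.20430362e-03,
       -9.53292128e-04,  1.08941560e-07]), 'joint_efforts': array([ 2.54081417e-03, -4.12368536e+01, -2.59793955e+01, -1.82334074e-04,
        3.19437473e-03,  2.42469741e-05]), 'position': array([ 0.11754509, -0.5114751 ,  0.2308771 ]), 'ee_rot': array([ 0.44075724,  0.55336914, -0.44020291,  0.55293494]), 'contact_force': array([-0.40268071, -0.10890946, -0.91573392]), 'ft_torque': array([-0.0408941 , -0.00630138, -0.05586723]), 'finger_gap': 0.9972518468626644}
```

View pics/a_top.png

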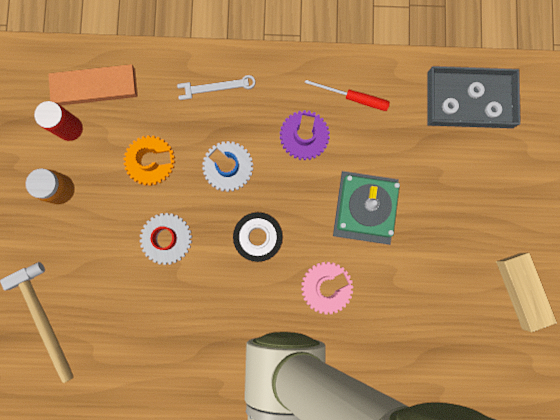

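View pics/a_scene.png

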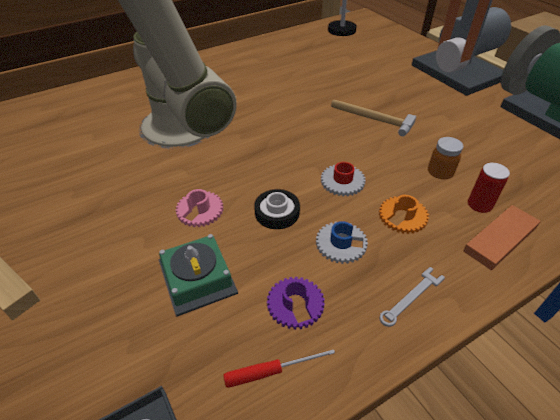

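View pics/a_wrist.png

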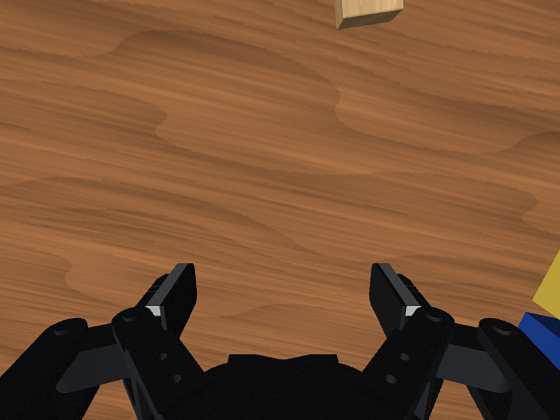

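Candidates in the top view: blue collar on a steel disc (227,166), red closed collar (165,238), black wheel (258,237), and orange (149,160), purple (305,135) and pink (327,288) look-alikes. Only (227,166) has a steel disc with a blue C-collar and a slot. I'll enlarge it and the gearbox to confirm.

Run:
```python
import cv2,numpy as np
t=cv2.imread("pics/a_top.png"); 
a=cv2.resize(t[131:201,192:262],(560,560)[:2] and (400,400),interpolation=cv2.INTER_CUBIC)
b=cv2.resize(t[160:250,325:415],(400,400),interpolation=cv2.INTER_CUBIC)
cv2.imwrite("pics/crop1.png",np.hstack([a,b]))
```

```text
(no output)
```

View pics/crop1.png

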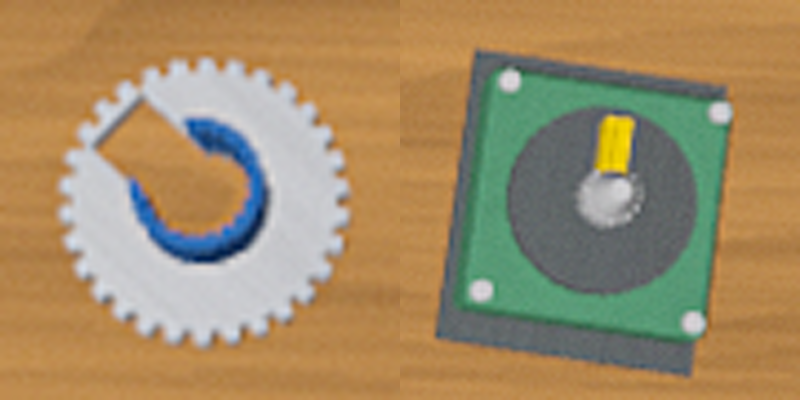

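The crop confirms it: left is the steel disc with the blue C-collar, slot opening to the upper left. On the right, the yellow key points up in the image (about world +x). Measuring now.

```bash
cat > h.py <<'E'
import numpy as np,cv2
def ray(f,uv,z):
    V=f["view"];R=V[:3,:3];t=V[:3,3];c=-R.T@t
    uv=np.atleast_2d(np.asarray(uv,float))
    d=np.c_[uv,np.ones(len(uv))]@np.linalg.inv(f["mtx"]).T@R
    return c+d*((z-c[2])/d[:,2])[:,None]
def fitc(P):
    A=np.c_[2*P[:,:2],np.ones(len(P))];x=np.linalg.lstsq(A,(P[:,:2]**2).sum(1),rcond=None)[0]
    return x[:2],np.sqrt(x[2]+x[0]**2+x[1]**2)
def big(m):
    c,_=cv2.findContours(m.astype(np.uint8),cv2.RETR_EXTERNAL,cv2.CHAIN_APPROX_NONE)
    return max(c,key=cv2.contourArea)[:,0,:]
def win(m,x0,y0,x1,y1):
    o=np.zeros_like(m);o[y0:y1,x0:x1]=m[y0:y1,x0:x1];return o
E
python3 - <<'E'
from h import *
f=dict(np.load("pics/a_top.npz"));im=f["frame"]
hsv=cv2.cvtColor(im,cv2.COLOR_RGB2HSV);H,S,V=[hsv[...,i].astype(int) for i in range(3)]
# cog
m=win((S<45)&(V>130),195,131,262,201); c=big(m); h=cv2.convexHull(c)[:,0,:]
cc,r=fitc(ray(f,h,.012)); print("cog disc",cc,r)
b=win((H>95)&(H<125)&(S>110),195,131,262,201); P=ray(f,big(b),.046)
hb=cv2.convexHull(big(b))[:,0,:]; print("blue",fitc(ray(f,hb,.046)), b.sum())
ce=[np.array(p)/400*70+[192,131] -.5 for p in [(142,95),(95,147)]]
s=ray(f,ce,.012)[:,:2]; d=s.mean(0)-cc; e=s[1]-s[0]
print("slot ends",s,np.degrees(np.arctan2(d[1],d[0])),np.linalg.norm(d),np.linalg.norm(e),np.degrees(np.arctan2(e[1],e[0]))-90)
# blue centroid direction (opposite)
y,x=np.nonzero(b);q=ray(f,np.c_[x,y],.04)[:,:2].mean(0)-cc;print("blue cen dir+180",np.degrees(np.arctan2(-q[1],-q[0])))
# disc area centroid dir
# gearbox
g=win((S<60)&(V<125),345,178,405,232)
n,l,st,_=cv2.connectedComponentsWithStats(g.astype(np.uint8));print(st[1:])
k=l[215,370];hg=cv2.convexHull(big(l==k))[:,0,:];hc,r=fitc(ray(f,hg,.058));print("flange",hc,r)
ym=win((H>20)&(H<35)&(S>170)&(V>120),350,175,400,215);y,x=np.nonzero(ym);print(len(x),x.min(),x.max(),y.min(),y.max())
for z in(.074,.08):
    p=ray(f,np.c_[x,y],z)[:,:2];q=p.mean(0)-hc;w,v=np.linalg.eigh(np.cov(p.T));v=v[:,1]
    print("key",z,p.mean(0),np.degrees(np.arctan2(q[1],q[0])),"pca",np.degrees(np.arctan2(v[1],v[0])))
# green square
gr=win((H>65)&(H<90)&(S>90)&(V>90),325,160,415,250);print("green rect",cv2.minAreaRect(big(gr)))
scr=[np.array(p)/400*90+[325-90*400/400*0,160]-.5 for p in[(110,80),(320,112),(294,322),(81,290)]]
s=ray(f,scr,.05)[:,:2];print("screws",s,s.mean(0))
print("scr dir",np.degrees(np.arctan2(*(s[0]-s[3])[::-1])),np.degrees(np.arctan2(*(s[1]-s[2])[::-1])),np.linalg.norm(s[1]-s[0]))
E
```

```text
cog disc [0.64375865 0.13715078] 0.05695652893404243
blue (array([0.64073337, 0.13495534]), np.float64(0.02615251393829113)) 173
slot ends [[0.68595914 0.16342068]
 [0.66442021 0.18107529]] 48.15421290621997 0.047113932657313576 0.027849794011061788 50.65987719677747
blue cen dir+180 46.6280417340329
[[ 371  178   27    5   60]
 [ 349  184   43   42 1153]
 [ 372  199    3    1    3]
 [ 345  231    5    1    5]]
flange [ 0.55970848 -0.17735253] 0.04553554912758177
78 369 376 186 198
key 0.074 [ 0.58480922 -0.17955071] -5.004859531655163 pca 171.78285271859164
key 0.08 [ 0.58391758 -0.17828096] -2.196229145489733 pca 171.78285271859167
green rect ((367.9499816894531, 205.8499755859375), (56.427120208740234, 55.154327392578125), 8.130102157592773)
screws [[ 0.61900189 -0.13297784]
 [ 0.60636445 -0.23632367]
 [ 0.502965   -0.2240303 ]
 [ 0.51543057 -0.12029634]] [ 0.56094048 -0.17840704]
scr dir -6.980676122168697 -6.780185012313169 0.1041156390963753
```

```bash
cat >> h.py <<'E'
from scipy.spatial.transform import Rotation as Ro
def quat(adeg):
    a=np.radians(adeg);x=np.array([0,0,-1.]);z=np.array([np.cos(a),np.sin(a),0]);y=np.cross(z,x)
    return Ro.from_matrix(np.c_[x,y,z]).as_quat()
E
python3 - <<'E'
from h import *
from bench import env, kinematics, monitor, eyes, job
cog=[.6437,.1371];hub=[.5597,-.1774]
for a in(138.5,-41.5):
    print(a,kinematics.ik([*cog,.013],quat(a)),kinematics.ik([*hub,.3],quat(a-55)))
s=monitor.sense();print(Ro.from_quat(s["ee_rot"]).as_matrix().round(2).tolist())
f=dict(np.load("pics/a_wrist.npz"));R=f["view"][:3,:3];print("cam",-R.T@f["view"][:3,3]-s["position"])
E
```

```text
138.5 [ 3.22082935e-02  8.23913444e-01  1.26631162e+00 -4.44089210e-16
  1.05136759e+00 -2.38507272e+00] [-5.06335905e-01  4.19713295e-01  1.17074107e+00 -4.44089210e-16
  1.55113829e+00 -1.96368583e+00]
-41.5 [ 3.22082935e-02  8.23913444e-01  1.26631162e+00 -4.44089210e-16
  1.05136759e+00  7.56519933e-01] [-5.06335905e-01  4.19713295e-01  1.17074107e+00 -4.44089210e-16
  1.55113829e+00  1.17790682e+00]
[[0.0, 0.97, 0.22], [0.0, 0.22, -0.97], [-1.0, 0.0, -0.0]]
cam [0.07299347 0.01761506 0.14179623]
```

Run:
```python
from h import *
from bench import env, kinematics, monitor, eyes, job
cog=[.6437,.1371];hub=[.5597,-.1774]
def snap(n,p):
    f=eyes.grab_frame("wrist");cv2.imwrite(f"pics/{n}.png",f["frame"][:,:,::-1]);np.savez(f"pics/{n}.npz",**f)
    print(n,(f["mtx"]@(f["view"]@[*p,1])[:3]/(f["view"]@[*p,1])[2]))
env.reach([hub[0]-.03,hub[1],.24],quat(-96.5));env.hold(.2);snap("w_hub",[*hub,.058])
print(monitor.sense()["clock"])
env.reach([cog[0],cog[1],.18],quat(-41.5));env.hold(.2);snap("w_cog",[*cog,.012])
print(monitor.sense()["clock"])
```

```text
w_hub [279.95951727 164.31588537   1.        ]
2.3167
w_cog [281.88987506 194.07955327   1.        ]
3.85
```

View pics/w_hub.png

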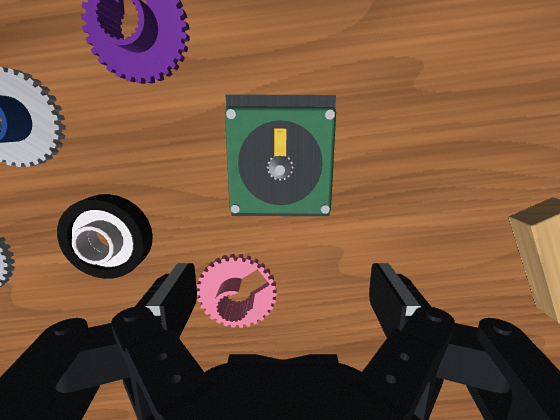

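View pics/w_cog.png

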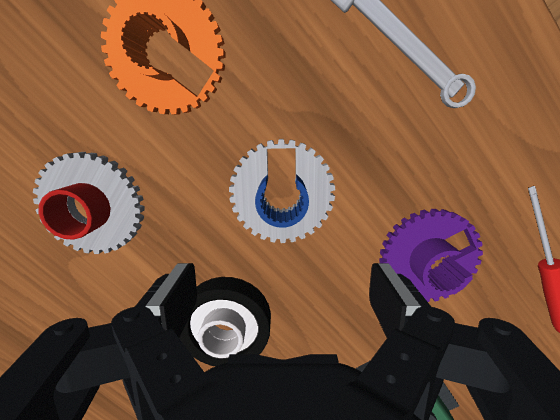

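Wrist views: gearbox flange centred near (280,163) with the key straight above at (280,143); cog centred near (282,192) with its slot pointing straight up at (281,160). I'll refine both.

Run:
```python
from h import *
dg=lambda v:np.degrees(np.arctan2(v[1],v[0]))
f=dict(np.load("pics/w_cog.npz"));hsv=cv2.cvtColor(f["frame"],cv2.COLOR_RGB2HSV);H,S,V=[hsv[...,i].astype(int) for i in range(3)]
m=win((S<50)&(V>110),222,132,342,250);h=cv2.convexHull(big(m))[:,0,:]
cc,r=fitc(ray(f,h,.012));print("cog",cc,r)
L=[];
for y in range(153,175):
    row=~m[y].astype(bool); x0=x1=281
    while row[x0-1]:x0-=1
    while row[x1+1]:x1+=1
    L.append([x0-.5,y,x1+.5,y])
L=np.array(L,float);print(L[::7])
a=ray(f,L[:,:2],.012)[:,:2];b=ray(f,L[:,2:],.012)[:,:2];mid=(a+b)/2
print("w",np.linalg.norm(a-b,axis=1).mean(),"edge dirs",dg(a[0]-a[-1]),dg(b[0]-b[-1]),"from centre",dg(mid[:8].mean(0)-cc))
f=dict(np.load("pics/w_hub.npz"));hsv=cv2.cvtColor(f["frame"],cv2.COLOR_RGB2HSV);H,S,V=[hsv[...,i].astype(int) for i in range(3)]
g=win((S<60)&(V<125),234,115,327,210);hc,r=fitc(ray(f,cv2.convexHull(big(g))[:,0,:],.058));print("flange",hc,r)
ym=win((H>15)&(H<35)&(S>150)&(V>120),260,115,300,165);y,x=np.nonzero(ym);print(len(x),x.min(),x.max(),y.min(),y.max())
p=ray(f,np.c_[x,y],.077)[:,:2];w,v=np.linalg.eigh(np.cov(p.T));print("key",dg(p.mean(0)-hc),dg(v[:,1]))
s=ray(f,[(231,114),(330,114.5),(325.5,210),(235.5,209.5)],.05)[:,:2];print("screws",s.mean(0),dg(s[0]-s[3]),dg(s[1]-s[2]))
```

```text
cog [0.64401463 0.1379865 ] 0.056542618194578245
[[266.5 153.  295.5 153. ]
 [266.5 160.  295.5 160. ]
 [266.5 167.  295.5 167. ]
 [266.5 174.  295.5 174. ]]
w 0.03003541648971101 edge dirs 47.49182067171147 49.119608392550674 from centre 49.186030812209204
flange [ 0.56007183 -0.17728723] 0.04545622574044009
333 274 285 128 155
key -6.32344193108941 173.43874406127028
screws [ 0.55863987 -0.1778318 ] -6.606142843370197 -6.728484683940443
```

Run:
```python
from h import *
from bench import env, kinematics, monitor, eyes, job
c=[.6440,.1376];q=quat(-41.5)
env.reach([*c,.08],q)
print(env.movel([*c,.014],velocity=.08,guard=12),monitor.sense()["position"])
env.close_gripper(60);s=monitor.sense();print(s["finger_gap"],s["contact_force"],s["clock"])
env.movel([*c,.06],velocity=.06);env.hold(.2)
s=monitor.sense();print(s["finger_gap"],s["contact_force"],s["position"],s["clock"])
f=eyes.grab_frame("wrist");cv2.imwrite("pics/g1.png",f["frame"][:,:,::-1]);np.savez("pics/g1.npz",**f)
f=eyes.grab_frame("scene");cv2.imwrite("pics/g1s.png",cv2.resize(f["frame"][130:340,200:480,::-1],(800,600)))
```

```text
False [0.64439637 0.13763918 0.01459579]
0.5949389508667454 [-0.30325287 -0.36218043  4.56921561] 5.725
0.5970713281437577 [ 0.29427569 -0.16471472 -2.91216683] [0.64381462 0.13760042 0.05958746] 6.8417
```

View pics/g1.png

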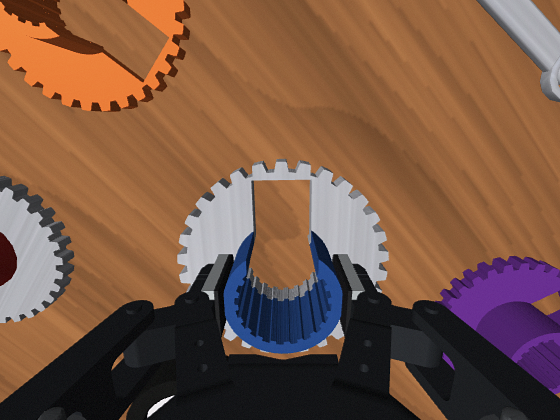

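View pics/g1s.png

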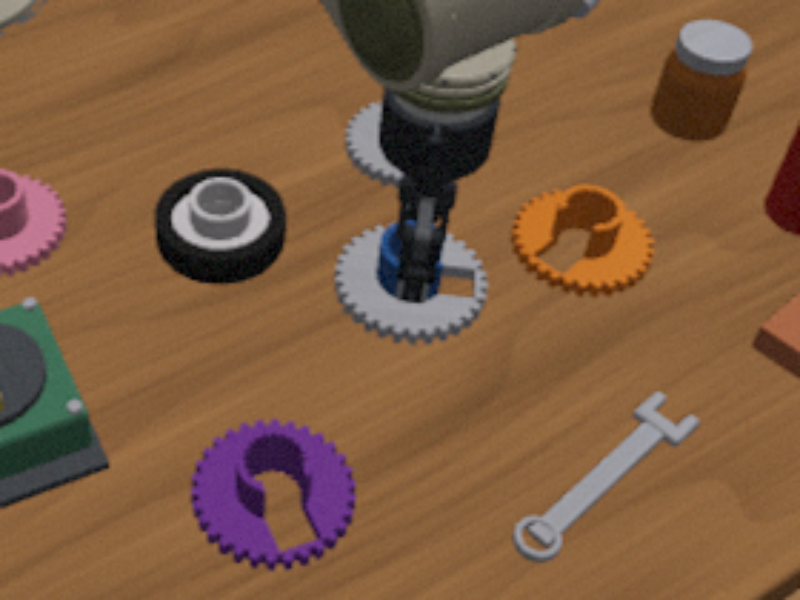

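The wrist view shows the cog held by its collar at (283,300), lifted level, slot centred at (283,182). I'll check how it sits in the hand.

Run:
```python
from h import *
dg=lambda v:np.degrees(np.arctan2(v[1],v[0]))
f=dict(np.load("pics/g1.npz"));hsv=cv2.cvtColor(f["frame"],cv2.COLOR_RGB2HSV);H,S,V=[hsv[...,i].astype(int) for i in range(3)]
m=win((S<50)&(V>110),175,150,395,262);h=cv2.convexHull(big(m))[:,0,:];h=h[h[:,1]<240]
z=.0456+.012
cc,r=fitc(ray(f,h,z));print(cc,r)
L=[]
for y in range(186,228):
    x0=x1=283
    while not m[y,x0-1]:x0-=1
    while not m[y,x1+1]:x1+=1
    L.append([x0-.5,y,x1+.5,y])
L=np.array(L,float);a=ray(f,L[:,:2],z)[:,:2];b=ray(f,L[:,2:],z)[:,:2]
print(np.linalg.norm(a-b,axis=1)[::10],dg(a[0]-a[-1]),dg(b[0]-b[-1]),dg(((a+b)/2).mean(0)-cc))
```

```text
[0.64504289 0.1394725 ] 0.05556677159143277
[0.02861389 0.02890307 0.02819132 0.02899067 0.028265  ] 49.492183143188235 48.64061075553796 50.0322224428379
```

```bash
python3 - <<'E'
from h import *
from bench import env, kinematics, monitor, eyes, job
q=quat(-97); d=np.array([np.cos(np.radians(-6.5)),np.sin(np.radians(-6.5))])
t=np.array([.5599,-.1775])-.001*d
env.movel([.644,.1376,.19],velocity=.12)
env.reach([*t,.19],q); env.movel([*t,.130],velocity=.1);env.hold(.3)
s=monitor.sense();print(t,s["position"],s["contact_force"],s["finger_gap"],s["clock"])
for n in["wrist","top","scene"]:
    f=eyes.grab_frame(n);cv2.imwrite(f"pics/p_{n}.png",f["frame"][:,:,::-1]);np.savez(f"pics/p_{n}.npz",**f)
E
python3 -c "
import cv2,numpy as np
a=cv2.imread('pics/p_top.png')[150:260,310:420];b=cv2.imread('pics/p_scene.png')[190:320,130:260]
cv2.imwrite('pics/p_ts.png',np.hstack([cv2.resize(a,(400,400)),cv2.resize(b,(400,400))]))"
```

```text
[ 0.55890643 -0.1773868 ] [ 0.55903141 -0.17744705  0.13039062] [-0.29379404 -0.92806018 -2.64488359] 0.5925915303461702 10.4667
```

View pics/p_wrist.png

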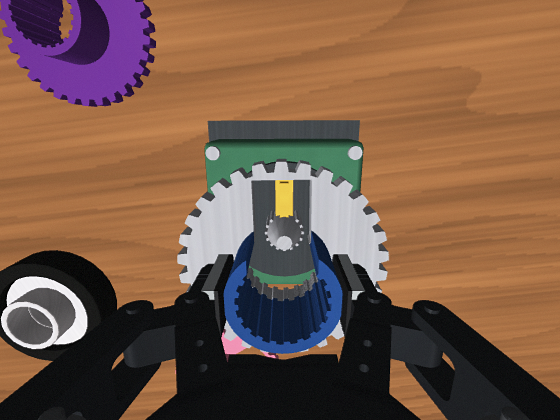

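View pics/p_ts.png

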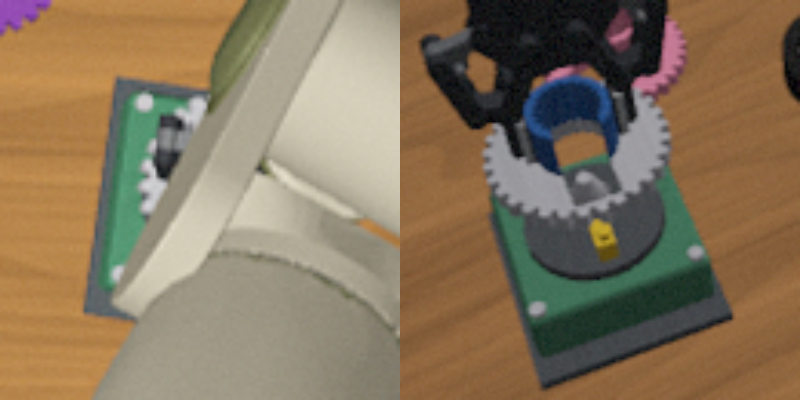

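The key (284,197) and hub tip (284,243) show centred in the slot and bore through the cog. Lowering under guard.

```bash
python3 - <<'E'
from h import *
from bench import env, kinematics, monitor, eyes, job
t=[ 0.55890643,-0.1773868]
print(env.movel([*t,.084],velocity=.05,guard=8));s=monitor.sense();print(s["position"],s["contact_force"],s["ft_torque"],s["finger_gap"])
print(env.movel([*t,.070],velocity=.015,guard=8));env.hold(.2)
s=monitor.sense();print(s["position"],s["contact_force"],s["ft_torque"],s["finger_gap"],s["clock"])
for n in["wrist","scene"]:
    f=eyes.grab_frame(n);cv2.imwrite(f"pics/l_{n}.png",f["frame"][:,:,::-1])
E
python3 -c "
import cv2,numpy as np
a=cv2.imread('pics/l_wrist.png')[100:400,140:440];b=cv2.imread('pics/l_scene.png')[190:320,130:260]
cv2.imwrite('pics/l_ts.png',np.hstack([cv2.resize(a,(400,400)),cv2.resize(b,(400,400))]))"
```

```text
False
[ 0.55910958 -0.17748422  0.08434903] [ 0.35489002 -0.25542709 -2.10401743] [-0.01571187  0.01029171 -0.04709417] 0.5901146887905082
True
[ 0.55881942 -0.17734221  0.07265387] [-1.49999528  0.28120195  5.38545453] [-0.05505415  0.10186679  0.02265927] 0.5992920931927254 12.6083
```

View pics/l_ts.png

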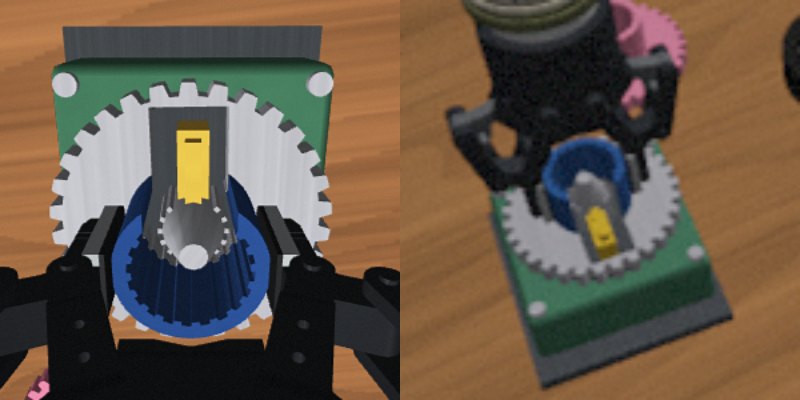

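Contact came at TCP z = 0.0727, against 0.0725 expected, with the key inside the slot. Releasing, backing off and checking.

```bash
python3 - <<'E'
from h import *
from bench import env, kinematics, monitor, eyes, job
t=[ 0.55890643,-0.1773868]
env.release();env.hold(.2);env.movel([*t,.14],velocity=.08);env.movel([.53,-.177,.24],velocity=.15);env.hold(.2)
s=monitor.sense();print(s["position"],s["contact_force"],s["clock"])
for n in["wrist","scene"]:
    f=eyes.grab_frame(n);cv2.imwrite(f"pics/r_{n}.png",f["frame"][:,:,::-1]);np.savez(f"pics/r_{n}.npz",**f)
f=dict(np.load("pics/r_wrist.npz"));hsv=cv2.cvtColor(f["frame"],cv2.COLOR_RGB2HSV);H,S,V=[hsv[...,i].astype(int) for i in range(3)]
m=win((S<50)&(V>130),215,95,345,235);h=cv2.convexHull(big(m))[:,0,:]
for z in(.070,.075,.08):print(z,fitc(ray(f,h,z)))
E
python3 -c "
import cv2,numpy as np
a=cv2.imread('pics/r_wrist.png')[75:245,195:365];b=cv2.imread('pics/r_scene.png')[190:320,130:260]
cv2.imwrite('pics/r_ts.png',np.hstack([cv2.resize(a,(400,400)),cv2.resize(b,(400,400))]))"
```

```text
[ 0.52990528 -0.17688463  0.23910634] [-0.40675495 -0.59914267 -0.76761789] 15.3917
0.07 (array([ 0.55815698, -0.1761554 ]), np.float64(0.05668211631398008))
0.075 (array([ 0.55890658, -0.1762984 ]), np.float64(0.05576995882590196))
0.08 (array([ 0.55965617, -0.17644141]), np.float64(0.05485780133782772))
```

View pics/r_ts.png

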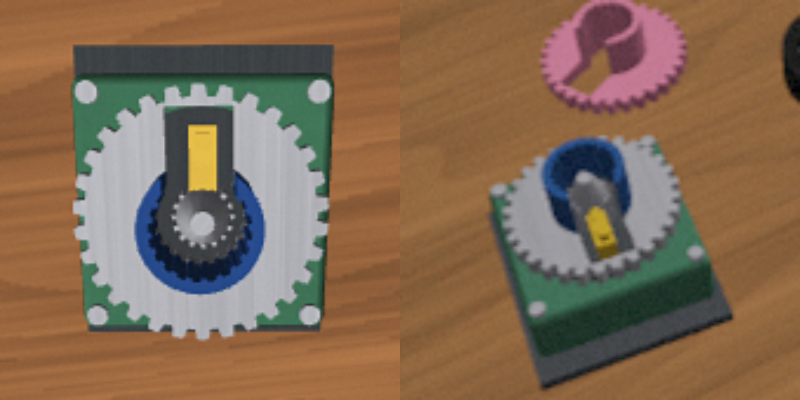

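View pics/r_scene.png

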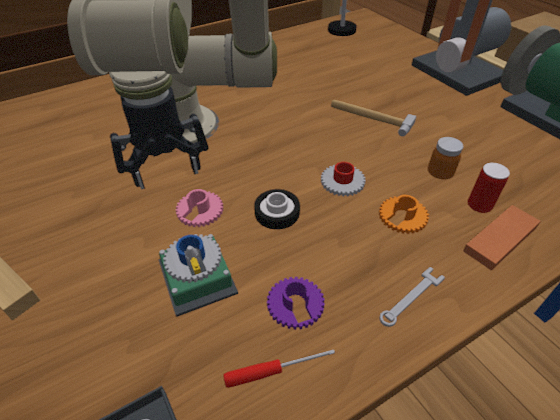

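The cog lies flat on the flange with the hub in its bore and the key in its slot. The disc fit at z = 0.070 gives radius 56.7 mm (57 expected), centred within about 2 mm of the hub. Nothing else has moved: red cog at (343,178), wheel at (277,207), and the look-alikes as before. Handing in.

```bash
python3 -c "
from bench import job
print(job.hand_in())"
```

```text
the job is handed in; nothing more can be done
None
```

The blue-collared cog is on the gearbox hub with its slot over the yellow master key, and the job is handed in. I gripped it by the collar, turned it about 55° to line up, lowered it under a force guard, released it and backed off. The clock read about 15.4 s after the arm backed off, against the 38 s limit.

- **Seating:** contact came at TCP height 72.7 mm against 72.5 mm expected. After release the views show the cog flat on the flange, with its centre within about 2 mm of the hub axis. The key lies inside the slot.
- **Bystanders:** the red cog, the wheel and the look-alikes appear where they were in the scene view. I compared them by eye, not by measurement.
- **Disagreements:** measured in the hand, the cog's centre was 1–2 mm off and its slot angle about 1° off the bench values. Both are well inside the 9 mm and 13° play.
- **Failed checks:** the top camera was blocked by the arm while I lined up over the hub, so I relied on the wrist and scene views there. No other check failed.

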